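Load the tacking jig: spacer tubes into V-saddles, foot plates into the nest

TASK

Set the tacking jig up for welding: swing the red keeper bar well up out of the way, lay every flanged steel tube level in a V-saddle lane of its own with its end flanges outside the two rows of notches, and swing the keeper right down over them again. Seat both copper foot plates flat and square in the pockets of the aluminium nest, stub up. Leave the other tools on the bench where they are, and let go of everything.

Things in the scene. Friction and masses are not known exactly. Their poses are not given: they have to be found in the camera images.
- jig: fixed saddle jig, dark steel base x -97 to 137, y +-145, 12 mm thick. Origin on the bench under mid-saddles; x along the lanes, z up. Two blue rows of four 90-degree V-notches at x = -38 and +38 (16 thick; 60 mm finger room between). Lanes (facing notch pairs) at y = -93, -31, 31, 93 mm. V mouths 36 wide, rims 43 above the bench. Home, a tube's axis is 46 mm above the bench
- lane0 (a point): where the middle of a tube's axis lies when it is home in lane 0 of the jig (jig y = -93 mm, 46 mm above the bench); axes as the jig
- lane1 (a point): where the middle of a tube's axis lies when it is home in lane 1 of the jig (jig y = -31 mm, 46 mm above the bench); axes as the jig
- lane2 (a point): where the middle of a tube's axis lies when it is home in lane 2 of the jig (jig y = 31 mm, 46 mm above the bench); axes as the jig
- lane3 (a point): where the middle of a tube's axis lies when it is home in lane 3 of the jig (jig y = 93 mm, 46 mm above the bench); axes as the jig
- keeper (a joint): red hinged keeper frame of the jig, rad: arms at jig y +-131 mm, cross bar 90 mm from the hinge. 0 = closed and level (hard stop), bar 2 mm above tubes that are home, over the +x notch row; it cannot close over a tube not home. Grows as the bar swings up and away to +x, stop 1.7. Stiff (0.4 N m friction, 0.25 kg): stays where left. Starts at 0 to 0.15
- keeper_handle (a point): middle of the keeper's yellow handle: round rod 12 mm thick, 100 long, parallel to jig y, 45 mm out from the cross bar (straight above it when closed, 114 above the bench). With the keeper at angle a it is at jig x = 125 - 90 cos a + 45 sin a, z = 69 + 90 sin a + 45 cos a mm. Pinch it from above across jig x; it turns between the fingers
- keeper_hinge (a point): point on the keeper's hinge axis, midway between the posts (jig x = 125, y = 0, 69 mm above the bench); the axis runs along jig y
- nest: fixed aluminium nest plate 100 (x) x 152 (y) mm, yaw varies, with two rectangular pockets side by side; origin under its centre on the bench, z up. Pockets are 84 mm (x) by 64 mm (y), black floors 10 mm above the bench, walls 7 mm high and 8 mm thick
- pocket0 (a point): centre of the floor of the pocket at nest y = -36 mm; axes as the nest
- pocket1 (a point): centre of the floor of the pocket at nest y = +36 mm; axes as the nest
- tube0: steel spacer tube, possibly absent: round tube 30 mm in diameter with a welded square end flange 40 x 40 x 7 mm at each end, 150 mm long in all, about 0.3 kg. Origin: middle of its axis; x along the tube (ends alike). On the bench it lies on its flanges with the axis 20 mm up
- tube1: steel spacer tube, possibly absent: round tube 30 mm in diameter with a welded square end flange 40 x 40 x 7 mm at each end, 150 mm long in all, about 0.3 kg. Origin: middle of its axis; x along the tube (ends alike). On the bench it lies on its flanges with the axis 20 mm up
- tube2: steel spacer tube, possibly absent: round tube 30 mm in diameter with a welded square end flange 40 x 40 x 7 mm at each end, 150 mm long in all, about 0.3 kg. Origin: middle of its axis; x along the tube (ends alike). On the bench it lies on its flanges with the axis 20 mm up
- tube3: steel spacer tube, possibly absent: round tube 30 mm in diameter with a welded square end flange 40 x 40 x 7 mm at each end, 150 mm long in all, about 0.3 kg. Origin: middle of its axis; x along the tube (ends alike). On the bench it lies on its flanges with the axis 20 mm up
- foot0: copper-coloured foot plate, 80 (x) x 60 (y) x 8 mm, about 0.4 kg, with a square stub 24 x 24 mm standing 40 mm up from the middle of it (top 48 mm above the underside); origin: centre of the underside, z up the stub. Fits a pocket either way round
- foot1: copper-coloured foot plate, 80 (x) x 60 (y) x 8 mm, about 0.4 kg, with a square stub 24 x 24 mm standing 40 mm up from the middle of it (top 48 mm above the underside); origin: centre of the underside, z up the stub. Fits a pocket either way round
- screwdriver: green-handled screwdriver, to be left alone; origin under its middle
- wire_brush: green-handled brush, to be left alone; origin under its middle
- hammer: hammer lying on the bench, to be left alone; origin under its middle
- spray_can: spray can 60 mm across, 160 mm tall, standing, to be left alone; origin under its middle
- tape_measure: yellow tape measure 70 x 40 x 60 mm, to be left alone; origin under its middle
- marker: blue and white marker 120 x 15 x 15 mm, to be left alone; origin under its middle
Things that resemble listed ones, but are neither listed nor needed, are in the scene too. Leave any green or purple look-alike of the foot0 alone.

How it is judged (in metres and radians):
On the way, in this order (a step that is already met when the one before it is completed fails the run):
1. the keeper has been swung well up (beyond 1.0 rad) (value of joint keeper above 1 rad), for 0.2 s.
2. every tube present lies home in the saddles while the keeper is still up (beyond 0.5 rad) (z of tube0 in the frame of jig between 0.043 and 0.049 m and x of tube0 in the frame of jig between -0.02 and 0.02 m and y of tube0 in the frame of jig between -0.1 and 0.1 m and angle between tube0's own x axis and vertical between 1.53 and 1.612 rad and angle between the x axis of each of tube0, tube1, tube2, tube3 and the x axis of jig, either way round below 0.05 rad and z of tube1 in the frame of jig between 0.043 and 0.049 m and x of tube1 in the frame of jig between -0.02 and 0.02 m and y of tube1 in the frame of jig between -0.1 and 0.1 m and angle between tube1's own x axis and vertical between 1.53 and 1.612 rad and z of tube2 in the frame of jig between 0.043 and 0.049 m and x of tube2 in the frame of jig between -0.02 and 0.02 m and y of tube2 in the frame of jig between -0.1 and 0.1 m and angle between tube2's own x axis and vertical between 1.53 and 1.612 rad and z of tube3 in the frame of jig between 0.043 and 0.049 m and x of tube3 in the frame of jig between -0.02 and 0.02 m and y of tube3 in the frame of jig between -0.1 and 0.1 m and angle between tube3's own x axis and vertical between 1.53 and 1.612 rad and value of joint keeper above 0.5 rad), for 0.2 s.
At the end, for the whole second after the job is handed in: Every tube home in its own lane: axis 43-49 mm up, level within 0.04 rad, along the lane within 0.05 rad, within 20 mm of mid-lane; both foot plates on pocket floors (2.5 mm, 0.04 rad), square within 0.07 rad, centred within 6 mm; keeper below 0.05 rad; all at rest (z of tube0 in the frame of jig between 0.043 and 0.049 m and x of tube0 in the frame of jig between -0.02 and 0.02 m and y of tube0 in the frame of jig between -0.1 and 0.1 m and angle between tube0's own x axis and vertical between 1.53 and 1.612 rad and angle between the x axis of each of tube0, tube1, tube2, tube3 and the x axis of jig, either way round below 0.05 rad and z of tube1 in the frame of jig between 0.043 and 0.049 m and x of tube1 in the frame of jig between -0.02 and 0.02 m and y of tube1 in the frame of jig between -0.1 and 0.1 m and angle between tube1's own x axis and vertical between 1.53 and 1.612 rad and z of tube2 in the frame of jig between 0.043 and 0.049 m and x of tube2 in the frame of jig between -0.02 and 0.02 m and y of tube2 in the frame of jig between -0.1 and 0.1 m and angle between tube2's own x axis and vertical between 1.53 and 1.612 rad and z of tube3 in the frame of jig between 0.043 and 0.049 m and x of tube3 in the frame of jig between -0.02 and 0.02 m and y of tube3 in the frame of jig between -0.1 and 0.1 m and angle between tube3's own x axis and vertical between 1.53 and 1.612 rad and z of foot0 in the frame of nest between 0.007 and 0.0125 m and angle between each of foot0, foot1's own z axis and vertical below 0.04 rad and angle between the x axis of each of foot0, foot1 and the x axis of nest, either way round below 0.07 rad and (horizontal distance between foot0 and pocket0 below 0.006 m or horizontal distance between foot0 and pocket1 below 0.006 m) and z of foot1 in the frame of nest between 0.007 and 0.0125 m and (horizontal distance between foot1 and pocket0 below 0.006 m or horizontal distance between foot1 and pocket1 below 0.006 m) and linear speed of each of tube0, tube1, tube2, tube3, foot0, foot1 below 0.02 m/s and value of joint keeper below 0.05 rad); the robot touches nothing.
It fails at once if a tool that is not part of the job is pushed more than 6 cm from its place (distance of any of screwdriver, wire_brush, hammer, spray_can, tape_measure, marker from where it was at the start of the episode above 0.06 m).
Of tube0, tube1, tube2, tube3 only 2 to 4 are there at a start; the rules pass over those that are not, and their reading is None.
At some moment in a run one of tube0, tube1, tube2, tube3, foot0, foot1 may be knocked a few centimetres aside while the robot is not near it.
It also fails if it takes over 210 s, if anything falls off the work surface, if the arm or the gripper's body presses on something with over 40 N, if the wrist force passes 120 N, or if a joint passes its speed limit or range.

ROBOT

A 7-joint arm with a two-finger parallel gripper is mounted at the origin on the work surface. World frame = base frame: x ahead of the robot, y to its left, z up, the work surface at z = 0. Lengths are in mm, angles in rad, forces in N, time in s.
With the tool pointing down it reaches from about 350 to 900 mm from the base axis. Payload 19.9 kg.
Tool frame: the origin (TCP) lies midway between the tips of the shut fingers; the grasp point (between the pads) lies 19 mm behind it (manip.grip_point_offset is the distance from the TCP to the grasp point, in mm); z points along the fingers, y is the direction in which the jaws open and shut (so a half turn about z gives the same grasp; the last joint's range is limited). The gripper opens to 94 mm and grips with 3 to 60 N. Pads are 16 mm wide; open, the fingers measure 119 mm over their backs; the gripper's body (75 mm by 177 mm) begins 78 mm behind the grasp point.
Start: joints at [-1.244, 0.417, -0.01, 1.614, 0.005, 1.111, -0.053], TCP at [224.716, 583.182, 205.425] pointing down, gripper open.
Joint ranges: [-2.81, 2.81], [-0.39, 2.02], [-1.27, 1.25], [0.06, 2.57], [-1.19, 4.33], [0.19, 2], [-2.82, 2.82]. Speed limits (rad/s): [1.89, 1.89, 2.39, 2.39, 3.01, 3.01, 3.01].

INTERFACE

Orientations are given as a unit quaternion [x, y, z, w].
In Python, from plant import manip, jaws, solver, viewer gives the robot as it stands. The module is installed in compiled form; this text tells all that it offers. Calls block until the motion is done:
- manip.move_pose(position, orientation): joint-space move of the TCP to a pose.
- manip.move_l(position, rotation=None, v=150, until_force=None): straight line of the TCP; rotation=None keeps the orientation; v is the mean speed in mm/s. With until_force (N) it stops when the force on the tool has changed by that much, and returns True; else False.
- manip.goto_joints(angles): joint-space move.
- jaws.command_gripper(opening, effort=None): opening from 0.0 (shut) to 1.0 (fully open); effort is the grip in N (None keeps the last); returns when the fingers have stopped.
- manip.hold(seconds).
- solver.solve_ik(position, orientation): joint angles nearest the present ones, or None.
- manip.get_state(): the state.
- viewer.snapshot(name): name is "scene" or "top"; returns a dict with "img" (400x640x3 uint8, red, green, blue), "fx", "fy", "cx", "cy" (pixels), "rvec" (rotation vector, rad) and "tvec" (3), from world to camera coordinates, as OpenCV has them. Camera axes: x right, y down, z forward; pixel columns grow to the right and rows downward; lengths in mm; the calibration is good to about 2 mm. A picture is of the moment at which its call begins. There is no depth.
A pose or a line that the arm cannot do raises manip.Unreachable and nothing moves.
- manip.sign_off(): hands the job in, once; it reports no verdict.
The state is a dict: "time_s": time; "qpos": joint angles; "qd": joint speeds; "tau": joint torques, N m; "position": TCP position; "orientation": TCP orientation; "ft_force": force on the tool from outside, world axes, zero at the start; "moment": the same for the moment, N m; "grip_width": opening from 0.0 (shut) to 1.0 (fully open).
Only numpy, scipy, OpenCV 4.12 (cv2) and the standard library are available. Lean on these libraries where they do the work, as an engineer would, in place of code of your own. Each camera call takes 0.05 s, during which the arm holds its last target.

## Working session

There is one attempt and no reset: what is moved stays moved. The work goes in short steps, each a Python script; the robot and the scene stay as the last script left them, time stands still between calls to the robot, and variables do not carry over. Pictures are saved under pics/ and viewed, and the job is handed in when it is done.

```bash
mkdir -p pics; ls
cat > h.py <<'E'
import numpy as np, cv2
from plant import manip, jaws, solver, viewer
def snap(name,fn):
    s=viewer.snapshot(name); cv2.imwrite(f'pics/{fn}.png',s['img'][:,:,::-1]); np.savez(f'pics/{fn}.npz',**s); return s
def cam(s):
    R=cv2.Rodrigues(np.array(s['rvec'],float).reshape(3,1))[0]; t=np.array(s['tvec'],float).ravel(); return R,t
def pix2w(s,u,v,z):
    R,t=cam(s); d=R.T@np.array([(u-s['cx'])/s['fx'],(v-s['cy'])/s['fy'],1]); c=-R.T@t
    return c+d*(z-c[2])/d[2]
def w2pix(s,P):
    R,t=cam(s); P=np.atleast_2d(P)@R.T+t
    return np.c_[P[:,0]/P[:,2]*s['fx']+s['cx'],P[:,1]/P[:,2]*s['fy']+s['cy']]
E
python3 - <<'E'
from h import *
for n in('scene','top'):
    s=snap(n,n+'0'); R,t=cam(s); print(n,s['fx'],s['cx'],s['cy'],-R.T@t,R.round(3).tolist())
print(manip.get_state())
E
```

```text
pics
scene 366.78130139596186 318.14127178425696 196.10850913093188 [1096.04430489 -638.75030292  779.65998071] [[0.696, 0.718, 0.002], [0.445, -0.429, -0.786], [-0.563, 0.548, -0.618]]
top 457.05206954266663 311.6530688704098 204.70101913669248 [ 412.67528619  -20.56072807 1286.13014838] [[0.018, -1.0, 0.021], [-0.998, -0.02, -0.065], [0.065, -0.02, -0.998]]
{'time_s': 0.1, 'qpos': array([-1.2445408 ,  0.41792321, -0.01029779,  1.61410253,  0.00468409,
        1.11073613, -0.05299535]), 'qd': array([-0.00023692, -0.00247682,  0.00014082,  0.00066468,  0.00023709,
       -0.00050222,  0.00034929]), 'tau': array([ 1.25355007e-03, -8.52563095e+01,  6.39142133e-01, -4.26696217e+01,
       -4.90564294e-02,  1.63553614e-02,  3.29934301e-05]), 'position': array([224.58500051, 582.880588  , 204.88711432]), 'orientation': array([ 1.82842930e-01,  9.83141971e-01, -5.68703296e-04, -6.71708434e-05]), 'ft_force': array([ 0.29721033, -0.74359675, -0.85480529]), 'moment': array([-0.00162374,  0.02467991,  0.01680501]), 'grip_width': 0.9975500807809149}
```

View pics/top0.png

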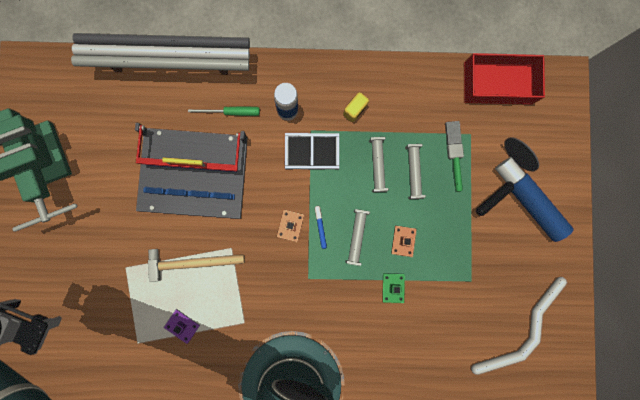

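View pics/scene0.png

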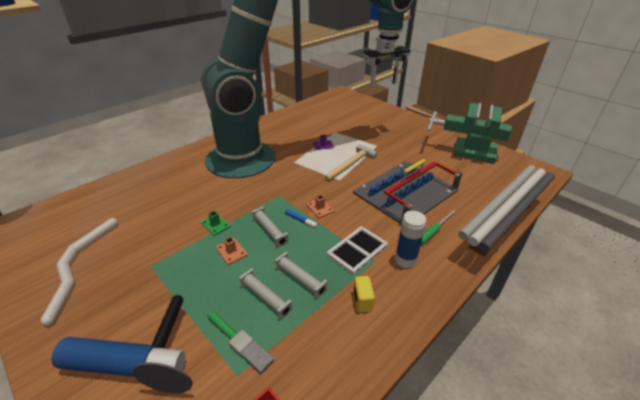

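The top view shows three tubes (centres about (378,165), (415,172), (357,238)) and two copper feet ((291,226) and (404,241)). The jig is at about (190,172) with its +x up in the image, and the nest is at (312,151). Next I'll zoom in.

Run:
```python
import cv2
a=cv2.imread('pics/top0.png')
cv2.imwrite('pics/c1.png',cv2.resize(a[110:230,120:350],None,fx=3.4,fy=3.4,interpolation=cv2.INTER_CUBIC))
cv2.imwrite('pics/c2.png',cv2.resize(a[125:275,270:440],None,fx=4,fy=4,interpolation=cv2.INTER_CUBIC))
```

```text
(no output)
```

View pics/c1.png

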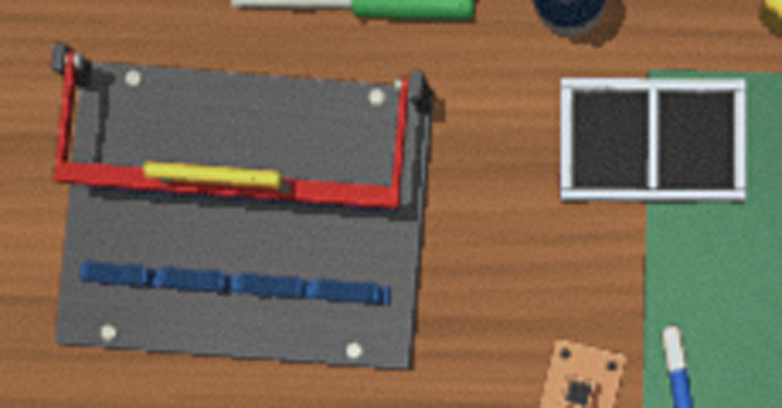

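View pics/c2.png

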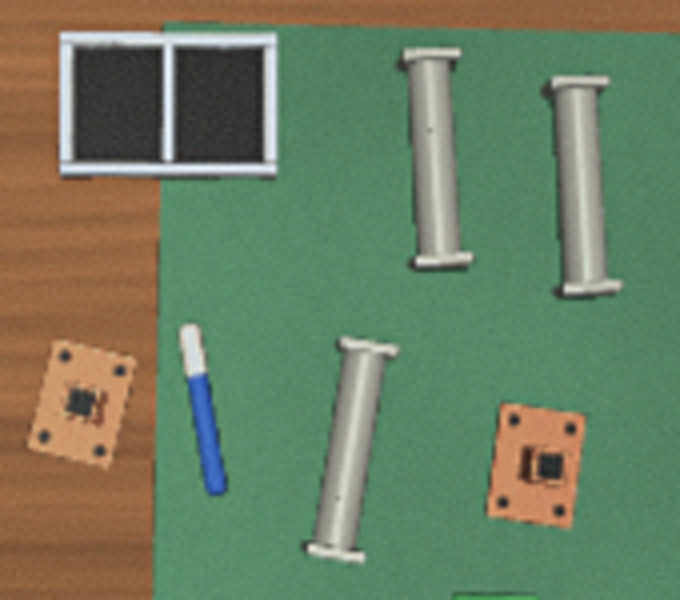

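```bash
cat > fit.py <<'E'
from h import *
from scipy.optimize import minimize
def box(x0,x1,y0,y1,z0,z1): return np.array([[x,y,z] for x in(x0,x1) for y in(y0,y1) for z in(z0,z1)],float)
def cyl(r,x0,x1): 
    a=np.linspace(0,2*np.pi,24,endpoint=False); return np.array([[x,r*np.cos(b),r*np.sin(b)] for x in(x0,x1) for b in a])
TUBE=[box(-75,-68,-20,20,-20,20),box(68,75,-20,20,-20,20),cyl(15,-68,68)]
FOOT=[box(-40,40,-30,30,0,8),box(-12,12,-12,12,8,48)]
NEST=[box(-50,50,-76,76,0,17)]
SS=6
def tf(P,x,y,yaw,z=0):
    c,s=np.cos(yaw),np.sin(yaw); return np.c_[x+c*P[:,0]-s*P[:,1],y+s*P[:,0]+c*P[:,1],P[:,2]+z]
def render(s,parts,p,z,roi):
    u0,v0,u1,v1=roi; m=np.zeros(((v1-v0)*SS,(u1-u0)*SS),np.uint8)
    for P in parts:
        q=(w2pix(s,tf(P,*p,z))-[u0-.5,v0-.5])*SS-.5
        cv2.fillConvexPoly(m,cv2.convexHull(np.round(q*16).astype(np.int32)),1,shift=4)
    return m
def fit(views,parts,p0,z):
    # views: list of (snap, roi, mask fn(img)->bool at upsampled scale)
    T=[]
    for s,roi,fn in views:
        u0,v0,u1,v1=roi; im=cv2.resize(s['img'][v0:v1,u0:u1],None,fx=SS,fy=SS,interpolation=cv2.INTER_CUBIC); T.append(fn(im.astype(int)))
    def cost(q):
        return sum(np.mean(render(s,parts,q,z,roi).astype(bool)^t)*t.size/t.sum() for (s,roi,_),t in zip(views,T))
    f=lambda d: cost(np.array(p0)+np.array(d)*[1,1,.02])
    best=None
    for sc in(12,4,1.5):
        x0=np.zeros(3) if best is None else best.x
        best=minimize(f,x0,method='Nelder-Mead',options=dict(initial_simplex=np.array([x0]+[x0+sc*e for e in np.eye(3)]),xatol=.05,fatol=1e-5))
    return np.array(p0)+best.x*[1,1,.02],best.fun
def load(fn): return {k:(v if v.ndim else v.item()) for k,v in np.load(f'pics/{fn}.npz').items()}
grey=lambda i:(i.max(2)-i.min(2)<45)&(i.max(2)>110)
orange=lambda i:(i[...,0]>150)&(i[...,0]-i[...,2]>60)&(i[...,0]-i[...,1]>40)
def fillm(fn):
    def g(i):
        m=fn(i).astype(np.uint8); m=cv2.morphologyEx(m,cv2.MORPH_OPEN,np.ones((5,5)))
        c=max(cv2.findContours(m,cv2.RETR_EXTERNAL,cv2.CHAIN_APPROX_NONE)[0],key=cv2.contourArea)
        o=np.zeros_like(m); cv2.drawContours(o,[c],-1,1,-1); return o.astype(bool)
    return g
def draw(s,fn,items,crop,k):
    u0,v0,u1,v1=crop; im=cv2.resize(s['img'][v0:v1,u0:u1][:,:,::-1].copy(),None,fx=k,fy=k,interpolation=cv2.INTER_CUBIC)
    for parts,p,z in items:
        for P in parts:
            q=(w2pix(s,tf(P,*p,z))-[u0-.5,v0-.5])*k-.5
            cv2.polylines(im,[cv2.convexHull(np.round(q).astype(np.int32))],True,(255,0,255),1)
    cv2.imwrite(f'pics/{fn}.png',im)
E
python3 - <<'E'
from fit import *
s=load('top0')
def yaw_of(a,b,z):
    A=pix2w(s,*a,z);B=pix2w(s,*b,z);return np.arctan2(*(A-B)[1::-1])
items=[]
for n,a,b in(('A',(378,138),(379,190)),('B',(415,146),(416,197)),('C',(362,212),(354,263))):
    c=pix2w(s,(a[0]+b[0])/2,(a[1]+b[1])/2,25); y=yaw_of(a,b,25)
    roi=(int(min(a[0],b[0])-14),a[1]-10,int(max(a[0],b[0])+14),b[1]+10)
    p,f=fit([(s,roi,fillm(grey))],TUBE,[c[0],c[1],y],20); print('tube',n,p.round(3),f); items.append((TUBE,p,20))
for n,c,y,stub in(('L',(291,226),-.2,0),('R',(404,241),-.1,0)):
    w=pix2w(s,*c,8)
    roi=(c[0]-20,c[1]-22,c[0]+20,c[1]+22)
    p,f=fit([(s,roi,fillm(orange))],FOOT[:1],[w[0],w[1],y],0); print('foot',n,p.round(3),f); items.append((FOOT,p,0))
w=pix2w(s,312,151,17)
white=lambda i:((i.max(2)-i.min(2)<60)&(i.min(2)>140))
p,f=fit([(s,(278,126,346,176),fillm(white))],NEST,[w[0],w[1],0],0); print('nest',p.round(3),f); items.append((NEST,p,0))
draw(s,'ov1',items,(270,125,450,275),4)
s2=load('scene0'); draw(s2,'ov2',items,(190,180,400,340),3.5)
E
```

```text
tube A [ 6.14132e+02 -2.32095e+02  6.50000e-02] 0.09631989656923859
tube B [ 5.96656e+02 -3.35966e+02  6.30000e-02] 0.09941653751481448
tube C [ 4.08682e+02 -1.74962e+02 -1.52000e-01] 0.12098787446504992
foot L [ 4.36584e+02  1.32610e+01 -2.28000e-01] 0.3253166536356529
foot R [ 4.00042e+02 -3.06646e+02 -1.27000e-01] 0.0939385234128124
nest [ 6.5020e+02 -4.2896e+01  2.1000e-02] 0.02959623110494523
```

View pics/ov1.png

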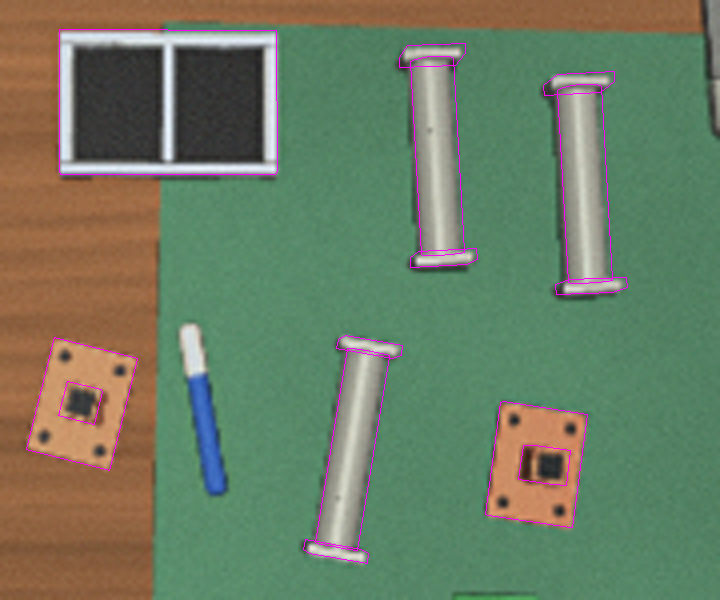

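View pics/ov2.png

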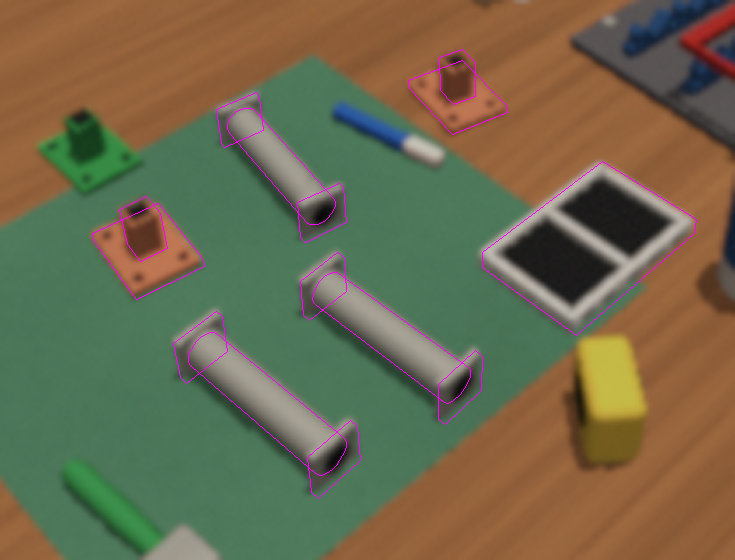

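Run:
```python
from fit import *
s=load('top0'); s2=load('scene0')
JB=[box(-97,137,-145,145,0,12)]
w=pix2w(s,190,172,12)
nw=lambda i:i[...,0]-i[...,2]<28
def full(i): return cv2.morphologyEx(nw(i).astype(np.uint8),cv2.MORPH_CLOSE,np.ones((15,15))).astype(bool)
# rows below the keeper only
class _: pass
p,f=fit([(s,(128,176,254,225),full)],JB,[w[0],w[1],-.09],0); print(p.round(3),f)
# keeper angle: handle pixels both ends
def J(x,y,z): return tf(np.array([[x,y,z]],float),*p)[0]
items=[(JB,p,0),([box(-46,-30,-93-31,93+31,0,43),box(30,46,-124,124,0,43)],p,0)]
for a in(0,.08,.15):
    hx=125-90*np.cos(a)+45*np.sin(a);hz=69+90*np.sin(a)+45*np.cos(a)
    print(a,w2pix(s,[J(hx,50,hz),J(hx,-50,hz)]).round(1).tolist(),w2pix(s2,[J(hx,50,hz),J(hx,-50,hz)]).round(1).tolist())
    items.append(([box(hx-6,hx+6,-50,50,hz-6,hz+6)],p,0))
draw(s,'ov3',items,(125,110,265,230),5)
draw(s2,'ov4',items,(340,140,480,240),5)
y=s['img'].astype(int)
```

```text
[ 5.58630e+02  2.92009e+02 -5.50000e-02] 0.009754123241930588
0 [[163.0, 160.1], [202.0, 163.0]] [[423.4, 160.5], [404.5, 171.5]]
0.08 [[162.3, 158.1], [201.5, 161.1]] [[424.7, 159.2], [405.8, 170.2]]
0.15 [[161.7, 156.2], [201.1, 159.2]] [[426.0, 158.2], [407.0, 169.2]]
```

View pics/ov3.png

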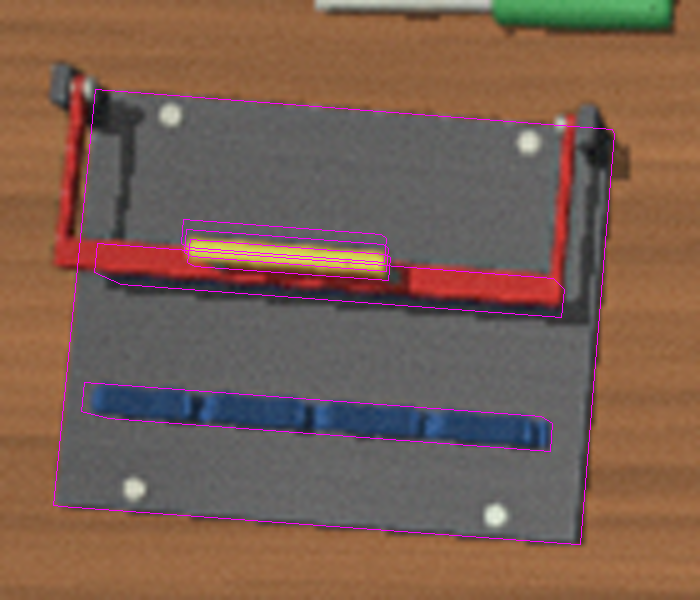

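View pics/ov4.png

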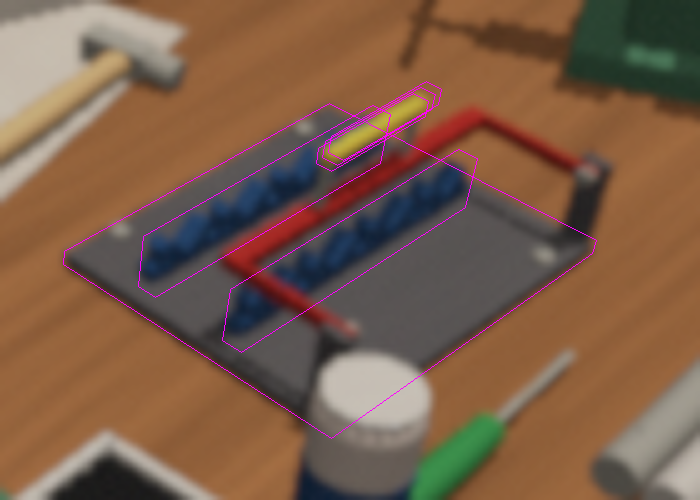

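```bash
cat > r.py <<'E'
from fit import *
from scipy.spatial.transform import Rotation as Ro
JIG=np.array([558.63,292.0,-.055]); NESTP=np.array([650.2,-42.9,.021])
def J(x,y,z): return tf(np.array([[x,y,z]],float),*JIG)[0]
def N(x,y,z): return tf(np.array([[x,y,z]],float),*NESTP)[0]
def quat(th):
    y=np.array([np.cos(th),np.sin(th),0]); z=np.array([0,0,-1.]); return Ro.from_matrix(np.c_[np.cross(y,z),y,z]).as_quat()
def best(pos,th):
    c=[]; q0=manip.get_state()['qpos']
    for k in(0,1):
        o=quat(th+k*np.pi); q=solver.solve_ik(pos,o)
        if q is not None: c.append((abs(np.array(q)-q0).max()+.3*abs(q[6]),o))
    if not c: raise RuntimeError(('noik',pos,th))
    return min(c,key=lambda a:a[0])[1]
def st(msg=''):
    s=manip.get_state(); print(msg,'t%.1f'%s['time_s'],s['position'].round(1),'F',s['ft_force'].round(1),'g%.3f'%s['grip_width'])
def grip(mm,e=None): jaws.command_gripper(float(np.clip(mm/94,0,1)),e)
ZT=260
def over(pos,th):
    P=np.array([pos[0],pos[1],ZT]); o=best(P,th); manip.move_pose(P,o); return o
def handle(a): return J(125-90*np.cos(a)+45*np.sin(a),0,69+90*np.sin(a)+45*np.cos(a))
E
python3 - <<'E'
from r import *
s=load('top0'); print('can',pix2w(s,286,92,160),'tape',pix2w(s,356,105,60))
for nm,p,th in(('k0',handle(0.05),JIG[2]),('k14',handle(1.4),JIG[2]),('B',[597,-336,4],.063+np.pi/2),('l0',J(0,-93,30),JIG[2]+np.pi/2),('l3',J(0,93,30),JIG[2]+np.pi/2),('p0',N(0,-36,30),NESTP[2]),('p1',N(0,36,30),NESTP[2]+np.pi/2),('p1',N(0,36,ZT),NESTP[2]),('k14',handle(1.4)+[0,0,90],JIG[2])):
    for k in(0,1):
        q=solver.solve_ik(p,quat(th+k*np.pi)); print(nm,k,None if q is None else np.round(q,2))
E
```

```text
can [767.776349   26.4310155 160.       ] tape [ 767.95023129 -161.27046189   60.        ]
k0 0 [-0.76  0.59  0.36  1.6  -0.24  0.99 -0.37]
k0 1 [-0.36  0.58 -0.2   1.58  0.13  1.    2.49]
k14 0 [-0.64  0.74  0.38  1.24 -0.27  1.21 -0.3 ]
k14 1 [-0.31  0.72 -0.18  1.22  0.13  1.21  2.59]
B 0 [ 0.14  0.81  0.49  1.59 -0.46  0.87  2.44]
B 1 [-0.15  1.04  1.02  1.6  -0.98  1.09 -0.37]
l0 0 [-0.5   0.58  0.14  1.84 -0.11  0.74  1.21]
l0 1 [-0.82  0.64  0.56  1.85 -0.47  0.79 -1.64]
l3 0 [-0.67  0.71  0.04  1.58 -0.03  0.86  0.89]
l3 1 [-1.03  0.79  0.57  1.59 -0.51  0.92 -1.9 ]
p0 0 [-0.31  0.74  0.56  1.67 -0.48  0.87  0.46]
p0 1 [-0.6   0.99  1.08  1.68 -0.97  1.1  -2.34]
p1 0 [-0.21  0.67  0.24  1.68 -0.2   0.82  1.71]
p1 1 [-0.51  0.78  0.69  1.69 -0.61  0.9  -1.12]
p1 0 [-0.52  0.49  0.69  1.5  -0.32  1.26  0.24]
p1 1 [-0.73  0.64  1.08  1.51 -0.57  1.34 -2.71]
k14 0 [-0.64  0.68  0.4   1.13 -0.26  1.37 -0.32]
k14 1 [-0.34  0.66 -0.15  1.12  0.09  1.37  2.61]
```

Run:
```python
from r import *
try:
    a0=0.05; d=np.array([0,0,-14.])
    grip(44,25); o=over(handle(a0),JIG[2]); st('over')
    manip.move_l(handle(a0)+d+[0,0,40],o); manip.move_l(handle(a0)+d,o,v=60,until_force=8); st('down')
    grip(0,30); st('gripped')
    for a in np.linspace(a0,1.42,9)[1:]:
        manip.move_l(handle(a)+d,None,v=150)
        s=manip.get_state(); print(round(a,2),s['ft_force'].round(1),round(s['grip_width'],3))
    snap('scene','s1')
    grip(44); manip.move_l(handle(1.42)+[0,0,80],None,v=150); st('up')
    snap('scene','s2')
    snap('top','t2')
except Exception as e: st(); raise
```

```text
over t2.7 [595.  291.6 259.7] F [ 0.6  0.  -0. ] g0.469
down t4.5 [596.1 290.  104.7] F [-0.1 -0.9  0.9] g0.462
gripped t5.1 [595.6 290.  104.4] F [-3.5  0.3  2.7] g0.119
0.22 [-12.7  -2.1  10.9] 0.119
0.39 [-23.2  -5.   24.6] 0.119
0.56 [-21.6  -2.2  31.3] 0.115
0.74 [-9.7  1.  24.8] 0.118
0.91 [-1.2  2.4 16.9] 0.12
1.08 [ 2.   4.  10.8] 0.116
1.25 [3.8 3.9 5.5] 0.118
1.42 [4.8 6.  2. ] 0.116
up t8.7 [714.  283.4 243.6] F [-0.7  0.1 -0.9] g0.466
```

View pics/s2.png

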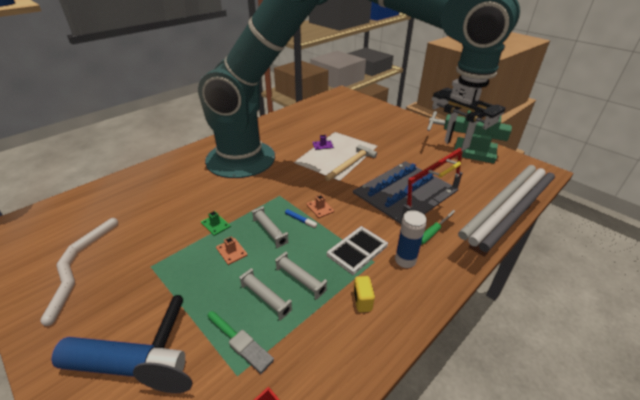

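View pics/t2.png

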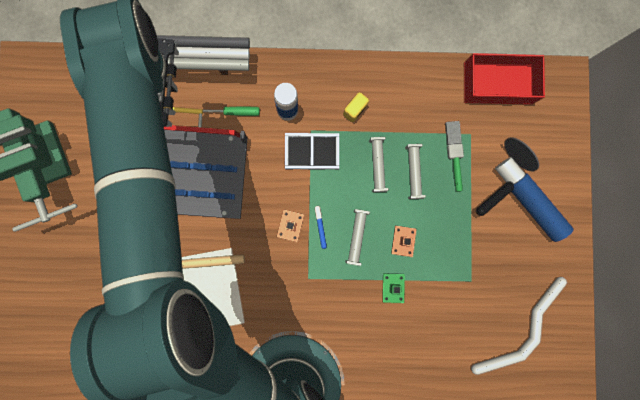

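The keeper bar is up (red bar near (436,180) in the scene view) and nothing else has moved. First tube next.

```bash
cat >> r.py <<'E'
def refit(s,p0,parts,z,fn):
    c=w2pix(s,[[p0[0],p0[1],z]])[0]; R=38 if parts is TUBE else 26
    roi=(int(c[0]-R*.6),int(c[1]-R),int(c[0]+R*.6),int(c[1]+R))
    return fit([(s,roi,fillm(fn))],parts if parts is TUBE else FOOT[:1],p0,z)
def pick_tube(p):
    th=p[2]+np.pi/2; o=over(p,th); grip(56,40)
    manip.move_l([p[0],p[1],45],o,v=200); hit=manip.move_l([p[0],p[1],4],o,v=70,until_force=10); st('down hit=%s'%hit)
    grip(0,40); st('closed'); manip.move_l([p[0],p[1],ZT],None,v=200); st('lifted')
def place_tube(y):
    P=J(0,y,0); o=over(P,JIG[2]+np.pi/2)
    manip.move_l([P[0],P[1],75],o,v=200); hit=manip.move_l([P[0],P[1],30.5],o,v=50,until_force=10); st('placed hit=%s'%hit)
    grip(44); st('open'); manip.move_l([P[0],P[1],ZT],None,v=200)
E
python3 - <<'E'
from r import *
p0=np.array([614.1,-232.1,.065])
p,f=refit(load('t2'),p0,TUBE,20,grey); print(p.round(3),f)
if np.hypot(*(p-p0)[:2])>5: raise SystemExit
pick_tube(p0); snap('scene','s3'); place_tube(93)
snap('scene','s4'); st()
E
```

```text
[ 6.13413e+02 -2.31181e+02  7.50000e-02] 0.0762535895736691
down hit=False t13.1 [ 614.2 -232.3    4.1] F [-0.  -0.3  0.5] g0.600
closed t13.7 [ 614.2 -232.     4.2] F [-1.1  1.1  4.3] g0.305
lifted t15.1 [ 613.7 -231.8  258.9] F [ 0.7 -0.3 -2.5] g0.310
placed hit=True t19.3 [563.5 384.1  30.2] F [ 0.7 -1.9  4. ] g0.309
open t19.8 [562.7 384.2  29.5] F [-0.   0.1  0.2] g0.468
 t21.1 [563.4 384.7 258.9] F [-0.   0.8  0.2] g0.463
```

View pics/s4.png

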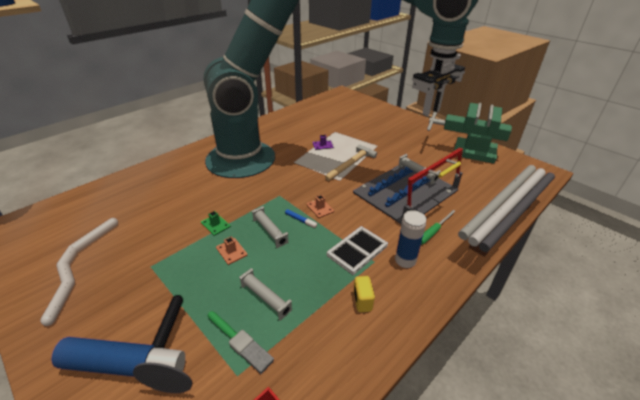

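Tube A appears in the far lane (flange near (405,163)). Next is B, into lane 1.

```bash
cat > t.py <<'E'
from r import *
import sys
p0=np.array(eval(sys.argv[1])); tag=sys.argv[3]
s=snap('top','t'+tag)
p,f=refit(s,p0,TUBE,20,grey); print(p.round(3),f)
if np.hypot(*(p-p0)[:2])>5 or abs(p[2]-p0[2])>.05: raise SystemExit('moved?')
pick_tube(p0); place_tube(float(sys.argv[2]))
snap('scene','s'+tag); snap('top','u'+tag)
E
python3 t.py '[596.7,-336,.063]' -31 B && python3 t.py '[408.7,-175,-.152]' -93 C
```

```text
[ 5.96516e+02 -3.35712e+02  6.40000e-02] 0.09301798740428617
down hit=False t26.1 [ 596.7 -336.2    4.1] F [ 0.1 -0.5 -0.3] g0.596
closed t26.6 [ 596.8 -335.9    4.2] F [-1.1  1.8  3.3] g0.309
lifted t28.1 [ 596.4 -335.7  258.9] F [ 0.2 -0.5 -3.1] g0.308
placed hit=True t32.2 [556.6 260.3  30.2] F [ 0.6 -2.3  3.1] g0.311
open t32.6 [556.  260.6  29.7] F [ 0.3  0.1 -0.1] g0.471
[ 4.09276e+02 -1.74080e+02 -1.52000e-01] 0.09924302622224081
down hit=False t38.1 [ 408.7 -175.2    4.1] F [ 0.9 -0.6 -1.1] g0.596
closed t38.7 [ 408.8 -174.9    4.1] F [-0.1  1.5  4.6] g0.314
lifted t40.1 [ 408.2 -174.9  259.2] F [ 0.5 -0.4 -4.1] g0.310
placed hit=True t43.5 [553.2 198.3  30.2] F [ 2.6 -2.5  1.7] g0.313
open t44.0 [552.4 198.7  29.8] F [-0.6  0.1 -1. ] g0.469
```

```bash
ls pics; python3 -c "
import cv2
a=cv2.imread('pics/sC.png');b=cv2.imread('pics/uC.png')
cv2.imwrite('pics/v.png',cv2.resize(a[130:240,330:490],None,fx=5,fy=5,interpolation=cv2.INTER_CUBIC))"
```

```text
c1.png
c2.png
ov1.png
ov2.png
ov3.png
ov4.png
s1.npz
s1.png
s2.npz
s2.png
s3.npz
s3.png
s4.npz
s4.png
sB.npz
sB.png
sC.npz
sC.png
scene0.npz
scene0.png
t2.npz
t2.png
tB.npz
tB.png
tC.npz
tC.png
top0.npz
top0.png
uB.npz
uB.png
uC.npz
uC.png
```

View pics/v.png

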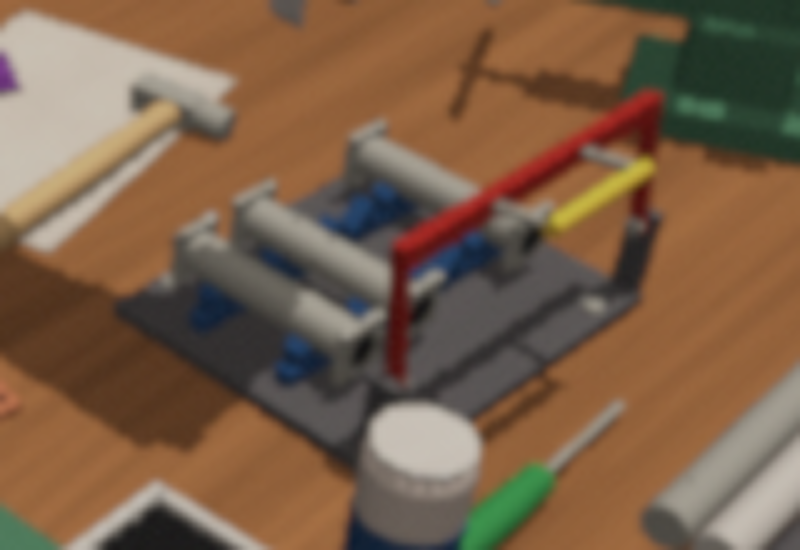

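View pics/uC.png

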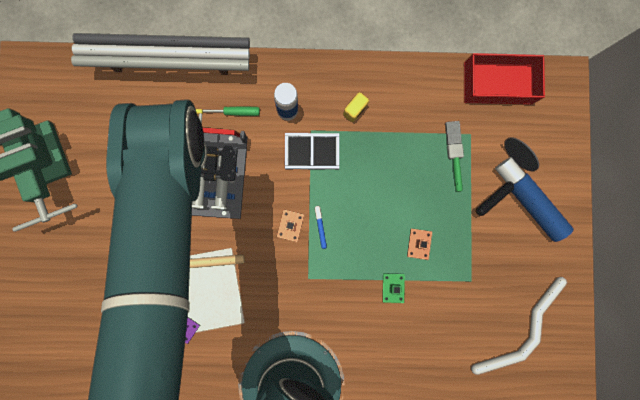

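All three tubes lie in V lanes with the keeper still up, and no fourth tube is visible. The right-hand copper foot has been knocked, from (404,241) to (420,244). I'll close the keeper next.

Run:
```python
from r import *
s=load('sC')
for a in(1.3,1.36,1.42,1.48):
    x,z=125-90*np.cos(a)+45*np.sin(a),69+90*np.sin(a)+45*np.cos(a)
    print(a,w2pix(s,[J(x,50,z),J(x,-50,z)]).round(1).tolist())
m=s['img'].astype(int)[150:190,430:470]; q=(m[...,0]>150)&(m[...,1]>120)&(m[...,2]<90)
v,u=np.nonzero(q); print('yellow',u.min()+430,u.max()+430,v.min()+150,v.max()+150,'mean',u.mean()+430,v.mean()+150)
```

```text
1.3 [[455.8, 160.3], [436.7, 172.3]]
1.36 [[457.3, 161.5], [438.3, 173.6]]
1.42 [[458.9, 162.7], [439.9, 174.9]]
1.48 [[460.3, 164.0], [441.4, 176.3]]
yellow 440 460 162 175 mean 449.22680412371136 168.53608247422682
```

```bash
python3 - <<'E'
from r import *
a0=1.42; d=np.array([0,0,-14.])
grip(44,30); o=over(handle(a0),JIG[2])
manip.move_l(handle(a0)+d+[0,0,40],o,v=200); h=manip.move_l(handle(a0)+d,o,v=60,until_force=8); st('down %s'%h)
grip(0,30); st('gripped')
for a in np.linspace(a0,0.06,9)[1:]:
    manip.move_l(handle(a)+d,None,v=150)
    s=manip.get_state(); print(round(a,2),s['ft_force'].round(1),round(s['grip_width'],3))
h=manip.move_l(handle(-.06)+d,None,v=30,until_force=25); st('end %s'%h)
snap('scene','s5')
grip(44); st('rel'); P=manip.get_state()['position']; manip.move_l([P[0],P[1],ZT],None,v=200); snap('scene','s6')
E
python3 -c "
import cv2
a=cv2.imread('pics/s6.png')
cv2.imwrite('pics/v2.png',cv2.resize(a[130:240,330:490],None,fx=5,fy=5,interpolation=cv2.INTER_CUBIC))"
```

```text
down False t48.3 [714.5 283.4 151.1] F [ 0.9  1.1 -0.5] g0.469
gripped t48.9 [714.7 283.4 151. ] F [ 2.2 -0.2  1.9] g0.118
1.25 [-2.9 -2.7  7.3] 0.117
1.08 [-3.7 -2.6 11.2] 0.12
0.91 [-6.2 -1.9  9.6] 0.119
0.74 [-7.2 -1.4  6.5] 0.12
0.57 [-5.3 -2.7 -0.2] 0.115
0.4 [ 1.7 -0.3 -7.4] 0.121
0.23 [  6.9   2.1 -11.1] 0.114
0.06 [  7.6   2.4 -10.7] 0.114
end True t51.4 [594.4 290.4  98.4] F [2.2 0.6 2.1] g0.114
rel t52.1 [594.2 290.1  98.2] F [-1.   0.3  0.3] g0.472
```

View pics/v2.png

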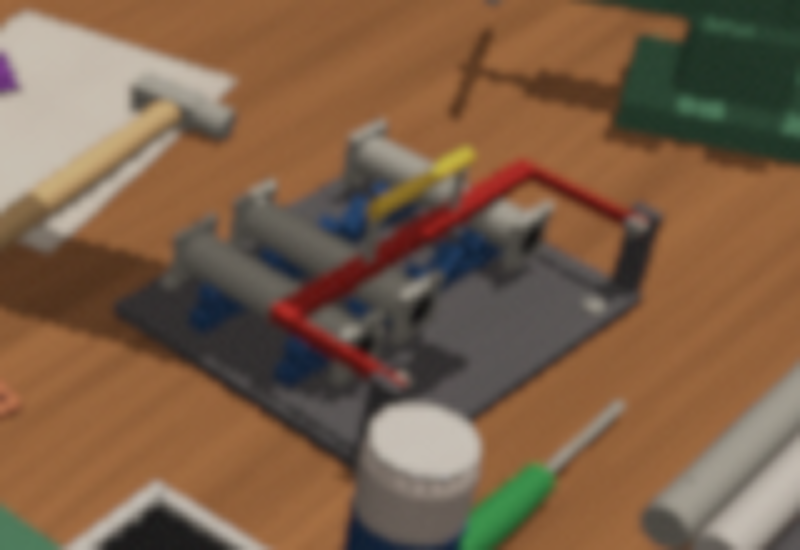

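The keeper looks level. I'll confirm by pressing lightly on top of the handle: the top should be at z = 120 when the keeper is closed.

Run:
```python
from r import *
grip(0,20); h=handle(0); o=over(h,JIG[2]+np.pi/2)
manip.move_l([h[0],h[1],140],None,v=200)
r=manip.move_l([h[0],h[1],112],None,v=25,until_force=18); st('press %s'%r)
manip.hold(.3); st()
manip.move_l([h[0],h[1],ZT],None,v=200)
manip.move_pose([420,250,300],best(np.array([420,250,300.]),0)); 
s=snap('top','t6'); snap('scene','s7'); st()
for p0 in([436.6,13.3,-.228],[395,-348,-.127]):
    p,f=refit(s,np.array(p0),FOOT,0,orange); print(p.round(3),f)
```

```text
press True t56.8 [593.7 290.1 119.8] F [-5.  -2.2 13.1] g0.001
 t57.1 [593.7 290.1 119.8] F [-4.1 -2.  12.1] g0.003
 t59.6 [420.2 250.  299.8] F [ 0.3  0.2 -0.2] g0.005
[ 4.41567e+02  1.32560e+01 -1.89000e-01] 0.5873283590298275
[ 3.92305e+02 -3.50956e+02 -1.35000e-01] 0.08457499645239108
```

View pics/t6.png

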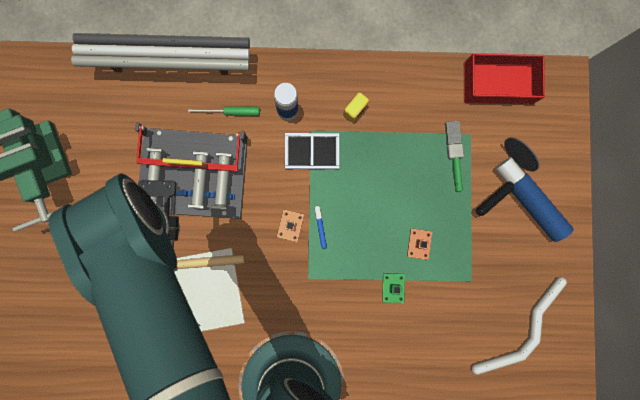

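Pressing the handle made contact at z = 119.8, so the keeper is closed. The L foot fit is poor because wood passes the orange mask, so I'll tighten the mask and refine the nest with both views. I'll also check which way the gripper's body is long.

Run:
```python
from r import *
s=load('t6'); s7=load('s7')
print(s['img'][226,283:300].tolist()); print(s['img'][226,270:276].tolist())
hs=lambda i:(i[...,0]>195)
for R0 in(185,195,205):
  p,f=refit(s,np.array([436.6,13.3,-.228]),FOOT,0,lambda i:(i[...,0]>R0)&(i[...,0]-i[...,2]>50)); print(p.round(3),f)
p2,f=refit(s,np.array([392.3,-351,-.135]),FOOT,0,orange); print(p2.round(3),f)
white=lambda i:((i.max(2)-i.min(2)<60)&(i.min(2)>110))
c=w2pix(s7,[[650,-43,10]])[0].astype(int); print(c)
for v in([(s,(278,126,346,176),fillm(white))],[(s7,(c[0]-38,c[1]-30,c[0]+38,c[1]+30),fillm(lambda i:(i.max(2)-i.min(2)<50)&(i.min(2)>95)))]):
    n,f=fit(v,NEST,[650,-43,.02],0); print('nest',n.round(3),f)
draw(s7,'ov5',[(NEST,NESTP,0),(NEST,n,0),(FOOT,[436.6,13.3,-.228],0),(FOOT,p2,0)],(200,180,400,300),4)
draw(s,'ov6',[(NEST,NESTP,0),(FOOT,p,0),(FOOT,p2,0)],(270,120,440,270),4)
a=cv2.imread('pics/s2.png');cv2.imwrite('pics/v3.png',cv2.resize(a[60:170,410:530],None,fx=5,fy=5,interpolation=cv2.INTER_CUBIC))
```

```text
[[217, 164, 117], [219, 165, 117], [218, 158, 112], [153, 115, 90], [80, 73, 69], [62, 63, 60], [59, 61, 62], [67, 68, 68], [63, 68, 68], [75, 71, 66], [159, 118, 87], [119, 80, 57], [142, 88, 66], [203, 145, 103], [222, 164, 117], [218, 160, 114], [219, 163, 113]]
[[171, 115, 76], [170, 114, 77], [168, 114, 75], [169, 111, 76], [169, 114, 75], [166, 112, 72]]
[ 4.37124e+02  1.32350e+01 -2.22000e-01] 0.04747305834262356
[ 4.37349e+02  1.31720e+01 -2.27000e-01] 0.0761717814908795
[ 4.37227e+02  1.31350e+01 -2.16000e-01] 0.17119324401814107
[ 3.92147e+02 -3.50486e+02 -1.22000e-01] 0.08445243048988084
[358 248]
nest [ 6.49282e+02 -4.30190e+01  2.20000e-02] 0.01528219728688662
nest [ 6.44502e+02 -3.94370e+01  1.30000e-02] 0.05534650933401527
```

View pics/ov5.png

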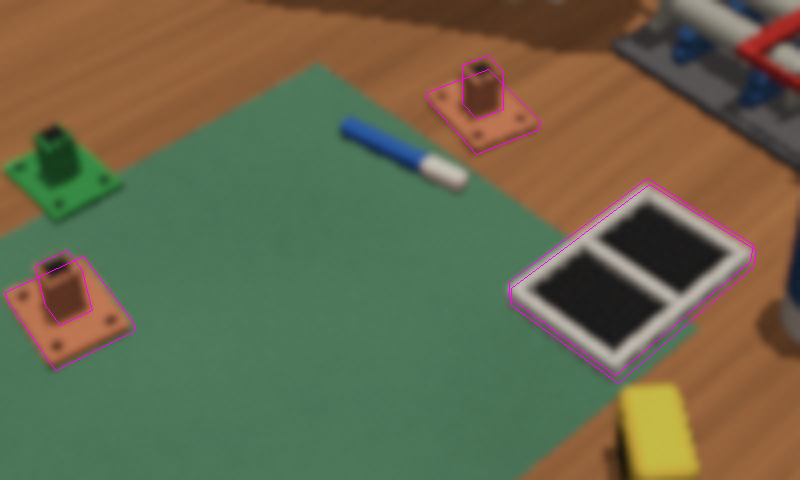

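View pics/ov6.png

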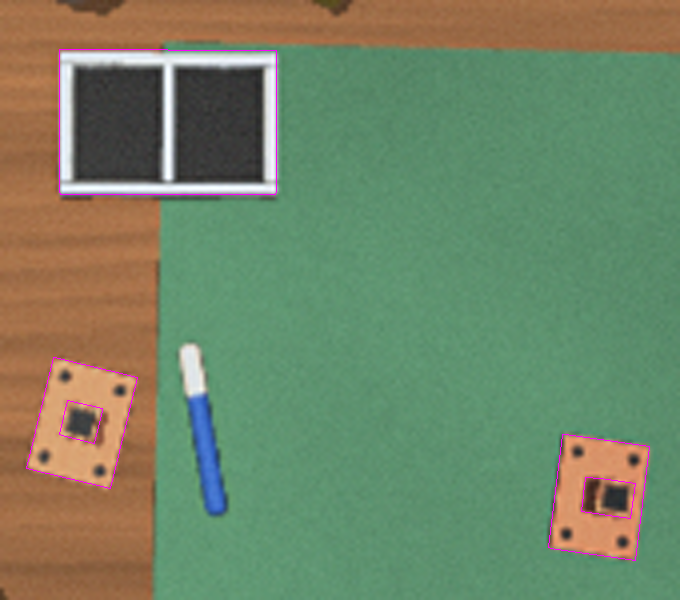

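View pics/v3.png

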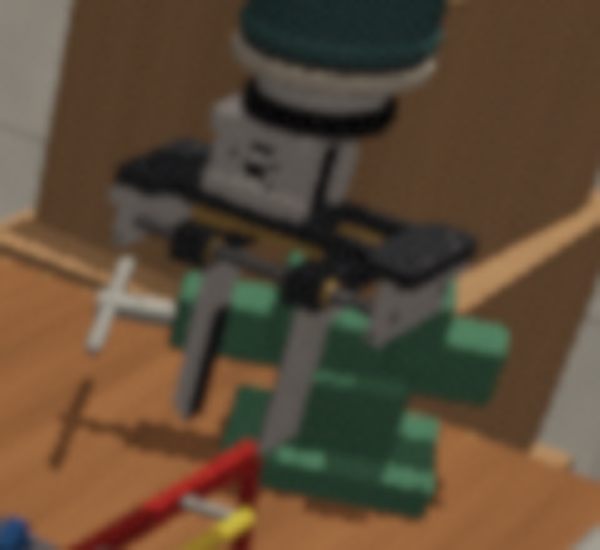

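The L foot mask is now clean (437.1, 13.2, -0.222), and the top-view overlays lie on the nest edges at px (284–339, 132–169). The gripper body is long along the jaw axis, so jaws along nest y will clear the spray can. I'll squeeze each foot in both directions to centre it in the hand before lifting.

```bash
cat >> r.py <<'E'
NESTP=np.array([649.7,-43,.0215])
def rotclose(th,ref):  # same grasp equivalent nearest ref
    return th
def pick_foot(p):
    x,y,w=p; grip(60,20); o=over(p,w)
    manip.move_l([x,y,60],o,v=200); h=manip.move_l([x,y,14],o,v=80,until_force=10); st('x down %s'%h)
    grip(0,15); st('x squeezed'); grip(60)
    P=np.array([x,y,75.]); manip.move_l(P,None,v=150)
    o2=best(P,w+np.pi/2); manip.move_pose(P,o2); h=manip.move_l([x,y,14],o2,v=80,until_force=10); st('y down %s'%h)
    grip(0,40); st('y gripped'); manip.move_l([x,y,ZT],None,v=200); st('lifted')
def place_foot(ny,dx=0,dy=0):
    P=N(dx,ny+dy,0); o=over(P,NESTP[2]+np.pi/2); manip.move_l([P[0],P[1],50],o,v=200)
    h=manip.move_l([P[0],P[1],23],o,v=30,until_force=10); st('placed %s'%h)
E
python3 - <<'E'
from r import *
pick_foot([437.1,13.2,-.222])
place_foot(36)
snap('top','t8'); snap('scene','s8')
E
python3 -c "
import cv2
a=cv2.imread('pics/s8.png');cv2.imwrite('pics/v4.png',cv2.resize(a[190:310,300:460],None,fx=5,fy=5,interpolation=cv2.INTER_CUBIC))"
```

```text
x down False t63.4 [437.2  13.   14.2] F [ 0.1 -0.1  0.9] g0.639
x squeezed t64.1 [437.2  13.2  14.1] F [-0.5  0.1  3.2] g0.255
y down False t67.5 [437.3  13.1  14.3] F [-0.4  0.4  0.1] g0.638
y gripped t68.2 [437.1  13.1  14.1] F [-1.1 -1.2  3.7] g0.256
lifted t69.6 [436.6  13.1 259.3] F [ 0.4  0.6 -3.9] g0.252
placed True t72.7 [648.7  -7.   24.1] F [-1.9  0.9  8.1] g0.254
```

View pics/v4.png

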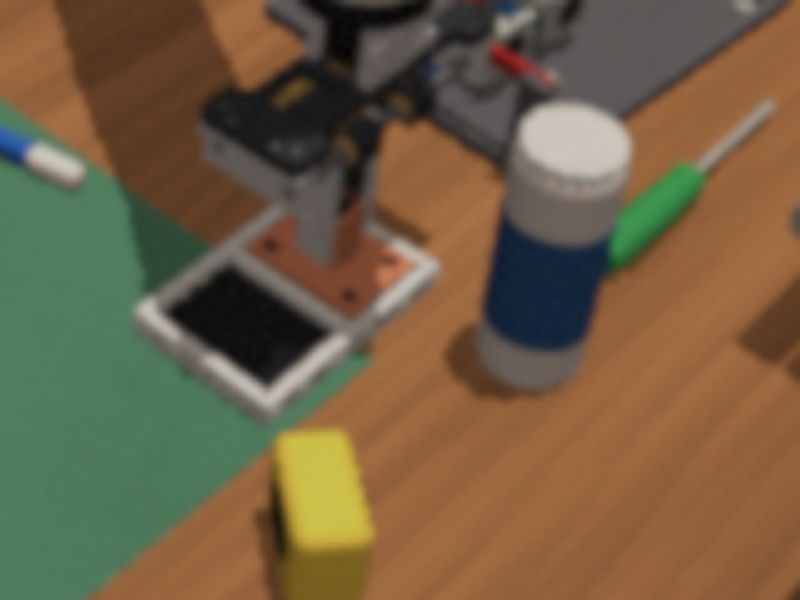

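The foot is in the pocket, since the stop at TCP z 24.1 is the floor height. Releasing it, then foot R into pocket 0.

Run:
```python
from r import *
P=manip.get_state()['position']; grip(44); st('rel'); manip.move_l([P[0],P[1],ZT],None,v=200)
manip.move_pose([420,200,300],best(np.array([420,200,300.]),0))
s=snap('top','t9')
p,f=refit(s,np.array([392.2,-350.5,-.125]),FOOT,0,orange); print(p.round(3),f)
if abs(p-[392.2,-350.5,-.125]).max()>3: raise SystemExit
pick_foot(p); place_foot(-36)
```

```text
rel t73.3 [648.   -6.8  23.3] F [ 0.5  0.1 -0.6] g0.467
[ 3.92271e+02 -3.51862e+02 -1.36000e-01] 0.08377458396369138
x down False t80.3 [ 392.1 -352.1   14.1] F [-0.  -0.5  0.8] g0.640
x squeezed t80.9 [ 392.3 -351.9   14.1] F [0.3 1.7 2.7] g0.251
y down False t84.3 [ 392.4 -352.1   14.3] F [-0.5  0.3 -0.5] g0.636
y gripped t85.0 [ 392.3 -351.8   14.1] F [0.3 0.8 2.1] g0.255
lifted t86.4 [ 391.9 -351.5  259.1] F [-0.6  0.2 -4.2] g0.252
placed True t89.8 [650.2 -78.9  24. ] F [-2.2  1.2  6.9] g0.251
```

Run:
```python
from r import *
P=manip.get_state()['position']; grip(44); st('rel'); manip.move_l([P[0],P[1],ZT],None,v=200)
manip.move_pose([420,-300,300],best(np.array([420,-300,300.]),0)); manip.hold(.5); st('parked')
s=snap('top','t10'); snap('scene','s10')
s10=load('s10')
fm=lambda i:(i[...,0]-i[...,2]>50)&(i[...,0]>120)
for ny in(36,-36):
    g=np.r_[N(0,ny,0)[:2],.02]; c=w2pix(s,[[g[0],g[1],18]])[0].astype(int)
    p,f=fit([(s,(c[0]-15,c[1]-19,c[0]+15,c[1]+19),fillm(fm))],FOOT[:1],g,10); print(ny,(p-g).round(3),p.round(3),f)
J3=[np.array([J(*q) for q in tf(P,0,y,0,46)]) for y in(93,-31,-93) for P in TUBE]
it=[(J3,[0,0,0],0)]
F=[(FOOT,np.r_[N(0,ny,0)[:2],.0215],10) for ny in(36,-36)]+[(NEST,NESTP,0)]
draw(s,'ov7',it+F,(125,110,350,230),3.5); draw(s10,'ov8',it+F,(310,140,480,290),4)
```

```text
rel t90.3 [649.5 -78.7  23.3] F [-0.1  0.6  0.1] g0.468
parked t93.8 [ 420.  -299.9  300. ] F [-0.1 -0.8 -0.1] g0.466
36 [-8.530e-01  1.456e+00  1.000e-03] [ 6.48073e+02 -5.55200e+00  2.10000e-02] 0.046714506824257776
-36 [-0.33   0.516 -0.002] [ 6.50144e+02 -7.84750e+01  1.80000e-02] 0.04681489820808706
```

View pics/ov7.png

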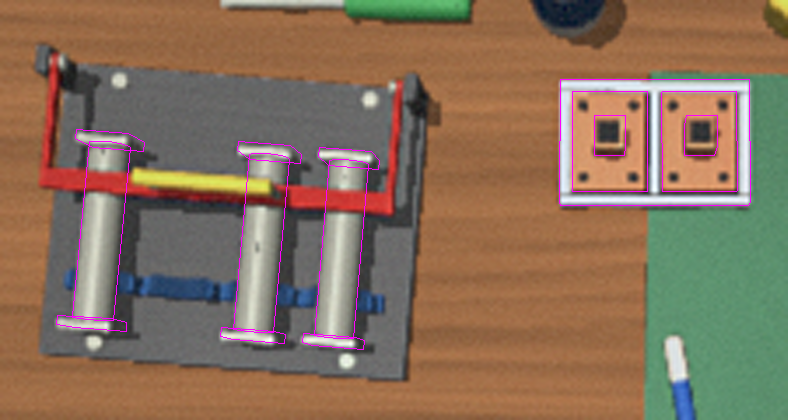

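View pics/ov8.png

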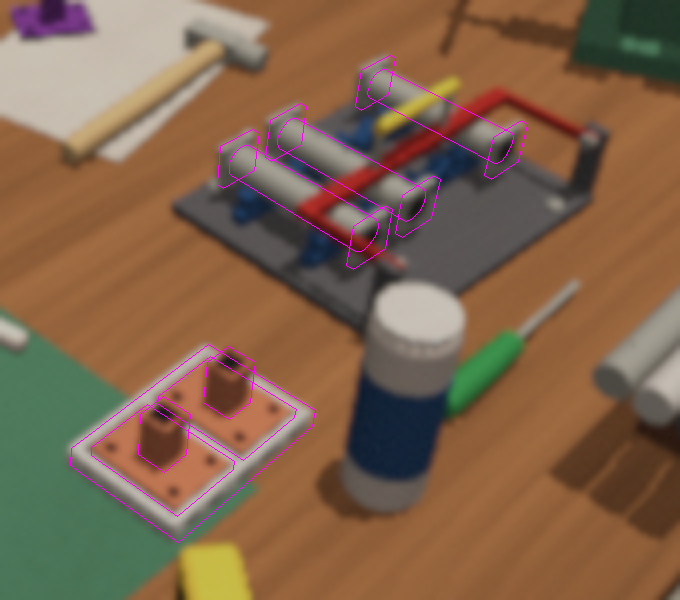

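View pics/t10.png

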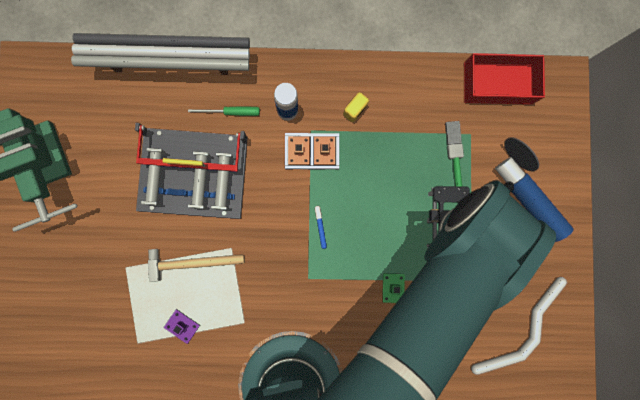

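The last pictures show all three tubes in their V lanes with the keeper down, both feet inside the nest walls (stubs at (299,149) and (325,149)), and the tools where they were. The arm is parked clear, so I'm handing in.

```bash
python3 -c "
from plant import manip; manip.sign_off(); print(manip.get_state()['time_s'])"
```

```text
the job is handed in; nothing more can be done
the job is handed in; nothing more can be done
```

The jig is set up for welding and I handed the job in at about 94 s. No verdict was reported.

- **Keeper:** I swung it up to about 1.4 rad before laying the tubes and swung it down again afterwards. A light press on the handle met its top at z = 119.8 mm; 120 mm means fully closed.
- **Tubes:** Three were present, and they lie in lanes 3, 1 and 0 (jig y = +93, -31, -93). The gripper was at 29.5–29.8 mm on release, which matches a tube that is home, and the keeper closed over all three.
- **Foot plates:** Both are stub up on the pocket floors. The gripper stopped at z = 24.0 and 24.1 mm, and 24 mm is the floor. The last picture puts them within 1.7 mm of centre and within 0.002 rad of square. The right-hand foot was knocked about 45 mm during the run, so I located it again before picking it.
- **Tools and look-alikes:** They look unmoved in the last picture. The arm is parked clear, holding nothing.

**Disagreements:**
- The scene-camera fit of the nest was off by 5–6 mm from the top-camera fit. I used the top camera, and the foot plates seated.
- In the final top view the tube outlines drawn for the ideal positions sit about 3 mm to one side of the tubes. I put this down to calibration and did not check it further.

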